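# Fan the slide mailers along the tray

### The arm

A 6-joint arm with a two-finger parallel gripper is mounted at the origin on the work surface. World frame = base frame: x ahead of the robot, y to its left, z up, the work surface at z = 0. Lengths are in m, angles in degrees, forces in N, time in s.
With the tool pointing down it reaches from about 0.4 to 0.825 m from the base axis. Payload 7 kg.
Tool frame: the origin (TCP) lies midway between the tips of the shut fingers; the grasp point (between the pads) lies r.grasp_offset behind it (r.grasp_offset is the distance from the TCP to the grasp point, in m); x points along the fingers, z is the direction in which the jaws open and shut, and the axes are right-handed (so a half turn about x gives the same grasp; the last joint's range is limited). The gripper opens to 88 mm and grips with 3 to 60 N. Pads are 19 mm wide; open, the fingers measure 130 mm over their backs; the gripper's body (78 mm by 193 mm) begins 47 mm behind the grasp point.
Start: joints at [-56.889, 20.546, 0.682, 0, -70.136, -16.507], TCP at [0.193, -0.647, 0.227] pointing down, gripper open.
Joint ranges: [-176.03, 176.03], [-82.01, 121.73], [-58.28, 71.71], [-173.87, 95.51], [-174.79, -0.11], [-173.66, 173.66]. Speed limits (degrees/s): [136.94, 136.94, 172.46, 180, 180, 180].

### API

Orientations are given as [roll, pitch, yaw] about the fixed x, y, z axes, in that order (R = Rz(yaw) Ry(pitch) Rx(roll)).
In Python, from plant import readout, vision, close_job, r gives the robot as it stands.
- The arm moves only by the shell command python3 -m handwheel 'ROWS' [OPENING] [FORCE]. ROWS is JSON, a list that holds one entry, the list of rows, each a list of 4 numbers: the shift along the world's x, y, z in units of 40 mm (1.0 is 40 mm), then the turn about the world's z in units of 5 degrees (1.0 is 5 degrees). In form: [[[tx, ty, tz, roll], ...]]. A call has 1 to 8 rows; each row shifts and turns the pose as measured when the row begins; what a row does not reach is not made up. A row lasts 1/10 s, in which the tool goes at most 50 mm and 8.59 degrees, less where a joint would pass 70% of its speed; a pose out of reach is approached as far as the arm can. A call is refused whole if a number of a shift passes 1 or a number of a turn 1, either way. A call with a gripper value outside its range is refused whole. OPENING is the finger opening in mm, from 0 to 87.6, set as the call begins (- or left out, the last holds). The fingers move at their own pace and stop on an object; FORCE is the grip in N (left out, the last holds). Time passes only in rows, so rows that do not move let the fingers close. It gives the time, the measured TCP pose, the force and the opening at its end, in the units of the state.
- readout.get_state(): the state, without advancing time (a new reading comes with each control period).
- vision.capture(name): name is "scene" or "top" or "wrist"; returns the picture (480x640x3 uint8, blue, green, red); there is no depth.
- vision.get_calibration(name): a dict with "intrinsics" (3x3 intrinsics, pixels), "pose" (4x4, takes a point from camera to world coordinates). Camera axes: x right, y up, looking along -z (the intrinsics and any distortion apply to the point x, -y, -z); pixel columns grow to the right and rows downward; lengths in m; the calibration is good to about 2 mm. A picture is of the moment at which its call begins: read the wrist's pose just before it. get_calibration takes no time and is no camera call; for the wrist camera it gives the pose at the moment of the call.
- close_job(): hands the job in, once; it reports no verdict.
The state is a dict: "time_s": time; "joints": joint angles; "qd": joint speeds; "joint_torque": joint torques, N m; "tcp_pos": TCP position; "eef_rot": TCP orientation; "contact_force": force on the tool from outside, world axes, zero at the start; "moment": the same for the moment, N m; "gripper_width": finger opening in m.
Only numpy, scipy, OpenCV 4.12 (cv2) and the standard library are available. Lean on these libraries where they do the work, as an engineer would, in place of code of your own. Each camera call takes 0.05 s, during which the arm holds its last target.

### The job

Lay the two loose narrow slide mailers in the steel tray as a shingled row that carries on, lengthwise, from the one already lying there. Each is in line with the one before, its near end resting on top of that one's far end with about a third of its length overlapping, and its far end down on the tray floor. Leave the mailer already in the tray where it lies; the wide double mailer is not part of the row.

Things in the scene. Friction and masses are not known exactly. Their poses are not given: they have to be found in the camera images.
- tray: Fixed flat steel tray on the bench, 262 mm long (its x), 136 mm wide (its y); floor 3 mm thick, rim 4 mm wide whose top is 8 mm above the bench. Origin: centre of the underside, on the bench. Its x axis points along the tray, away from the end where the first mailer lies; the row grows in +x.
- mailer_first_mid (a point): Centre (half-way up) of the mailer already lying flat in the tray near its -x end, its x along the tray's x: white plastic microscope-slide case, a flat slab 86 mm long (its x), 30 mm wide (its y), 8 mm thick (z), about 30 g, same either way round. Loose; its underside is on the tray floor. Stays where it is.
- mailer_a_mid (a point): Centre (half-way up) of one loose narrow mailer lying flat on the bench: white plastic microscope-slide case, a flat slab 86 mm long (its x), 30 mm wide (its y), 8 mm thick (z), about 30 g, same either way round. It and the other narrow one may go in either order. A bystander case is as long but twice as wide (60 mm), and a round dish lies among them.
- mailer_b_mid (a point): Centre (half-way up) of the other loose narrow mailer lying flat on the bench: white plastic microscope-slide case, a flat slab 86 mm long (its x), 30 mm wide (its y), 8 mm thick (z), about 30 g, same either way round.
Mind the look-alikes: they are no part of the job. What is shaped like the part that bears mailer_b_mid but purple is not meant.

How it is judged (in metres and radians):
At the end, for the whole second after the job is handed in: First mailer flat, moved under 20 mm. The two others in either order: neighbours' centres 45 to 74 mm apart, within 15 (second) and 20 mm (third) of the first's centre line, under 12 degrees off it, leaning 3.5 to 15 degrees, centres 1 to 11 mm above the first's (distance of mailer_first_mid from where it was at the start of the episode below 0.02 m and angle between mailer_first_mid's own z axis and vertical below 0.05 rad and z of mailer_first_mid in the frame of tray between 0.003 and 0.012 m and ((x of mailer_a_mid in the frame of mailer_first_mid between 0.045 and 0.074 m and y of mailer_a_mid in the frame of mailer_first_mid between -0.015 and 0.015 m and z of mailer_a_mid in the frame of mailer_first_mid between 0.001 and 0.011 m and angle between mailer_a_mid's own z axis and vertical between 0.06 and 0.26 rad and angle between the y axis of each of mailer_a_mid, mailer_b_mid and the y axis of mailer_first_mid, either way round below 0.22 rad and distance between mailer_a_mid and mailer_b_mid between 0.045 and 0.074 m and x of mailer_b_mid in the frame of mailer_first_mid above 0.085 m and y of mailer_b_mid in the frame of mailer_first_mid between -0.02 and 0.02 m and z of mailer_b_mid in the frame of mailer_first_mid between 0.001 and 0.011 m and angle between mailer_b_mid's own z axis and vertical between 0.06 and 0.26 rad) or (x of mailer_b_mid in the frame of mailer_first_mid between 0.045 and 0.074 m and y of mailer_b_mid in the frame of mailer_first_mid between -0.015 and 0.015 m and z of mailer_b_mid in the frame of mailer_first_mid between 0.001 and 0.011 m and angle between mailer_b_mid's own z axis and vertical between 0.06 and 0.26 rad and angle between the y axis of each of mailer_b_mid, mailer_a_mid and the y axis of mailer_first_mid, either way round below 0.22 rad and distance between mailer_b_mid and mailer_a_mid between 0.045 and 0.074 m and x of mailer_a_mid in the frame of mailer_first_mid above 0.085 m and y of mailer_a_mid in the frame of mailer_first_mid between -0.02 and 0.02 m and z of mailer_a_mid in the frame of mailer_first_mid between 0.001 and 0.011 m and angle between mailer_a_mid's own z axis and vertical between 0.06 and 0.26 rad))); the robot touches nothing.
It also fails if it takes over 42 s, if anything falls off the work surface, if the arm or the gripper's body presses on something with over 40 N, if the wrist force passes 120 N, or if a joint passes its speed limit or range.

## Working session

There is one attempt and no reset: what is moved stays moved. The work goes in short steps, Python scripts to look and compute and a shell command to move; the robot and the scene stay as the last step left them, time stands still between calls to the robot, and variables do not carry over. Pictures are saved under pics/ and viewed, and the job is handed in when it is done.

```bash
ls; mkdir -p pics
python3 - <<'E'
from plant import readout, vision, r
import cv2, numpy as np
s=readout.get_state()
print({k:np.round(v,4) for k,v in s.items()}, r.grasp_offset)
for n in ["scene","top"]:
    im=vision.capture(n); cv2.imwrite(f"pics/{n}0.png",im)
    c=vision.get_calibration(n); print(n,np.round(c["intrinsics"],2),np.round(c["pose"],4),c.keys())
E
```

```text
pics
{'time_s': np.float64(0.0), 'joints': array([-5.68907e+01,  2.05910e+01,  6.32600e-01, -1.87000e-02,
       -7.01341e+01, -1.65060e+01]), 'qd': array([ 0.0544, -0.0263, -0.0996,  0.0626,  0.0755,  0.0203]), 'joint_torque': array([ 4.00000e-04, -5.82725e+01,  2.93057e+01,  6.99740e+00,
        6.80000e-03, -1.00000e-04]), 'tcp_pos': array([ 0.1927, -0.6464,  0.2256]), 'eef_rot': array([  5.7764,  89.9058, 112.3733]), 'contact_force': array([0.4038, 0.6566, 0.0735]), 'moment': array([0.0187, 0.    , 0.0665]), 'gripper_width': np.float64(0.0878)} 0.0188
scene [[478.27   0.   321.84]
 [  0.   478.27 237.64]
 [  0.     0.     1.  ]] [[-0.6009 -0.494   0.6284  0.9442]
 [ 0.7993 -0.3742  0.4702  0.3908]
 [ 0.0029  0.7848  0.6197  0.4907]
 [ 0.      0.      0.      1.    ]] dict_keys(['intrinsics', 'pose'])
top [[515.08   0.   324.52]
 [  0.   515.08 242.03]
 [  0.     0.     1.  ]] [[-0.0071  0.9932 -0.1161  0.4005]
 [-0.9996 -0.0039  0.0273  0.0465]
 [ 0.0267  0.1162  0.9929  0.8742]
 [ 0.      0.      0.      1.    ]] dict_keys(['intrinsics', 'pose'])
```

View pics/top0.png

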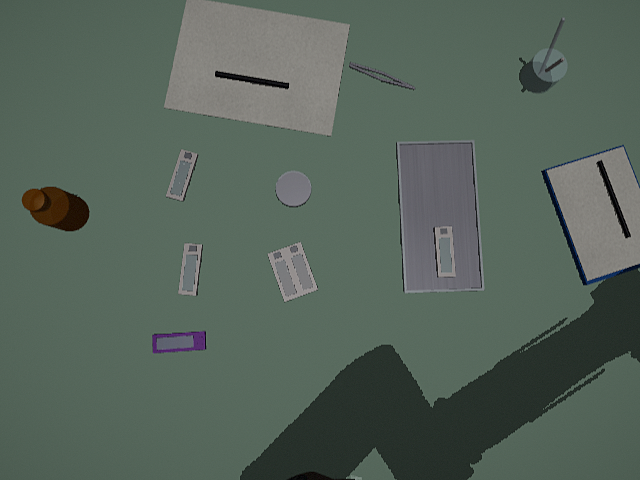

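View pics/scene0.png

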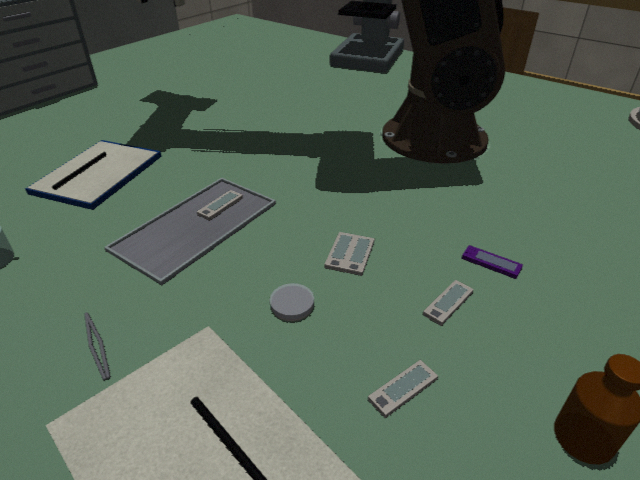

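Top view candidates: the loose narrow white mailers are at (182,175) and (190,269). The one already in the tray is at (445,251). Look-alikes are the wide double mailer (293,272), the purple mailer (179,342) and the dish (293,188). By the description I choose the two white narrow ones at (182,175) and (190,269).

```bash
cat > h.py <<'E'
import numpy as np, cv2
from plant import readout, vision, r
from scipy.spatial.transform import Rotation as R
def ray(px,c,z):
    K,P=np.array(c["intrinsics"]),np.array(c["pose"]); px=np.atleast_2d(np.asarray(px,float))
    d=np.c_[(px[:,0]-K[0,2])/K[0,0],-(px[:,1]-K[1,2])/K[1,1],-np.ones(len(px))]@P[:3,:3].T
    t=(z-P[2,3])/d[:,2]; return (P[:3,3]+t[:,None]*d)
def proj(X,c):
    K,P=np.array(c["intrinsics"]),np.array(c["pose"]); q=(np.atleast_2d(X)-P[:3,3])@P[:3,:3]
    return np.c_[K[0,0]*q[:,0]/-q[:,2]+K[0,2],-K[1,1]*q[:,1]/-q[:,2]*1+K[1,2]]
def jaw():
    s=readout.get_state(); M=R.from_euler('xyz',s["eef_rot"],degrees=True).as_matrix()
    return s,M
def rect(px):
    b=cv2.minAreaRect(np.asarray(px,np.float32)); return b
def worldrect(cnt,c,z):
    W=ray(cnt.reshape(-1,2),c,z)[:,:2]*1000
    (cx,cy),(w,h),_=bb=cv2.minAreaRect(W.astype(np.float32)); p=cv2.boxPoints(bb)
    e=[p[1]-p[0],p[2]-p[1]]; e=max(e,key=np.linalg.norm)
    a=np.degrees(np.arctan2(e[1],e[0])); a=(a+90)%180-90
    return np.round([cx,cy],1),np.round(sorted([w,h]),1),round(a,1)
E
python3 - <<'E'
from h import *
im=cv2.imread("pics/top0.png"); c=vision.get_calibration("top")
hsv=cv2.cvtColor(im,cv2.COLOR_BGR2HSV)
for p in [(182,155),(176,195),(182,178),(438,240),(460,200),(398,200),(150,170),(165,342)]: print(p,im[p[1],p[0]],hsv[p[1],p[0]])
crop=np.hstack([cv2.resize(im[y-40:y+40,x-40:x+40],None,fx=3.3,fy=3.3,interpolation=cv2.INTER_CUBIC) for x,y in [(182,175),(190,269),(445,251)]])
cv2.imwrite("pics/crop.png",crop)
# non-green, per-window masks
m=((im[...,1].astype(int)-im[...,2])<8).astype(np.uint8)*255
for nm,(x,y) in dict(a=(182,175),b=(190,269),wide=(293,272),dish=(293,188),purple=(179,342)).items():
    w=np.zeros_like(m); w[y-38:y+38,x-38:x+38]=m[y-38:y+38,x-38:x+38]
    k,_=cv2.findContours(w,cv2.RETR_EXTERNAL,cv2.CHAIN_APPROX_NONE); k=max(k,key=cv2.contourArea)
    print(nm,worldrect(k,c,.008),cv2.contourArea(k))
w=np.zeros_like(m); w[130:305,385:495]=m[130:305,385:495]
k,_=cv2.findContours(w,cv2.RETR_EXTERNAL,cv2.CHAIN_APPROX_NONE); k=max(k,key=cv2.contourArea); print("tray",worldrect(k,c,.008))
g=cv2.cvtColor(im,cv2.COLOR_BGR2GRAY)
E
```

```text
(182, 155) [126 128 133] [  9  13 133]
(176, 195) [112 112 112] [  0   0 112]
(182, 178) [110 110 100] [ 90  23 110]
(438, 240) [130 132 136] [ 10  11 136]
(460, 200) [103  97  97] [120  15 103]
(398, 200) [31 39 28] [68 72 39]
(150, 170) [ 97 107  91] [ 71  38 107]
(165, 342) [110  97  91] [111  44 110]
a (array([618.6, 265.3]), array([32.7, 86.8]), np.float32(-16.0)) 875.0
b (array([457.5, 247.3]), array([32.1, 86.6]), np.float32(-5.6)) 924.0
wide (array([452.7,  77.3]), array([60.7, 86.7]), np.float32(20.1)) 1774.0
dish (array([594. ,  76.1]), array([60.7, 61.4]), np.float32(-26.3)) 961.5
purple (array([337.4, 263.7]), array([30.9, 87.1]), np.float32(-86.7)) 948.5
tray (array([ 548.3, -174. ]), array([137.7, 261.4]), np.float32(1.5))
```

View pics/crop.png

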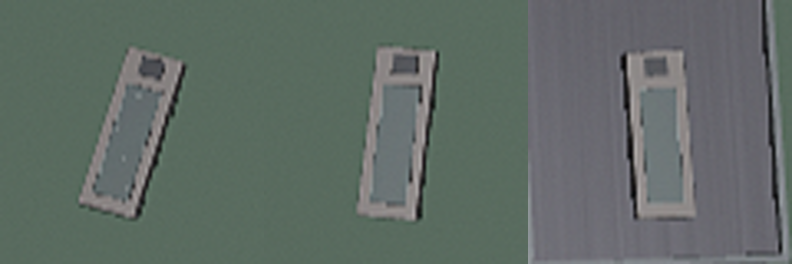

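The crop confirms two narrow, white, single-window cases, which measure about 86 x 31 mm. Next is the mailer in the tray.

Run:
```python
from h import *
im=cv2.imread("pics/top0.png").astype(int); c=vision.get_calibration("top")
m=((im[...,2]-im[...,0]>2)&(im[...,2]>95)).astype(np.uint8)*255
w=np.zeros_like(m); w[205:285,425:465]=m[205:285,425:465]
w=cv2.morphologyEx(w,cv2.MORPH_CLOSE,np.ones((3,3)))
k,_=cv2.findContours(w,cv2.RETR_EXTERNAL,cv2.CHAIN_APPROX_NONE); k=max(k,key=cv2.contourArea)
print("first",worldrect(k,c,.011),cv2.boundingRect(k))
for z in (.003,.008): print("trayc",ray([[398,142],[474,140],[483,290],[404,292]],c,z).round(4)[:,:2].tolist())
# scene cross-check
sc=cv2.imread("pics/scene0.png").astype(int); cs=vision.get_calibration("scene")
m=((sc[...,2]-sc[...,1]>-4)).astype(np.uint8)*255
for nm,(x,y),z in [("a",(403,388),.008),("b",(449,302),.008)]:
    w=np.zeros_like(m); w[y-35:y+35,x-45:x+45]=m[y-35:y+35,x-45:x+45]
    k,_=cv2.findContours(w,cv2.RETR_EXTERNAL,cv2.CHAIN_APPROX_NONE); k=max(k,key=cv2.contourArea); print(nm,worldrect(k,cs,z))
m=((sc[...,2]-sc[...,0]>2)&(sc[...,2]>90)).astype(np.uint8)*255
x,y=220,204;w=np.zeros_like(m); w[y-20:y+20,x-30:x+30]=m[y-20:y+20,x-30:x+30]
k,_=cv2.findContours(w,cv2.RETR_EXTERNAL,cv2.CHAIN_APPROX_NONE); k=max(k,key=cv2.contourArea); print("first",worldrect(k,cs,.011),cv2.boundingRect(k))
s,M=jaw(); print(M.round(3)); print(np.degrees(np.arctan2(M[1,2],M[0,2])))
```

```text
first (array([ 485.2, -180.9]), array([29.3, 85.8]), np.float32(2.5)) (435, 226, 21, 51)
trayc [[0.6781, -0.1074], [0.6819, -0.2416], [0.4192, -0.2463], [0.4167, -0.1114]]
trayc [[0.6765, -0.1065], [0.6803, -0.24], [0.4191, -0.2446], [0.4166, -0.1105]]
a (array([622.4, 269.3]), array([32.5, 88.3]), np.float32(-16.2))
b (array([462.7, 251.3]), array([32.2, 91.6]), np.float32(-5.7))
first (array([ 487. , -178.8]), array([30.3, 85.7]), np.float32(2.3)) (197, 190, 45, 27)
[[-0.001 -0.958 -0.286]
 [ 0.001 -0.286  0.958]
 [-1.     0.     0.001]]
106.60025061234991
```

```bash
python3 -m handwheel '[[[0.8,0.9,0,-0.5],[0.8,0.9,0,-0.5],[0.8,0.9,0,-0.5],[0.8,0.9,0,-0.5],[0.8,0.9,0,-0.5],[0.8,0.9,0,-0.5],[0.8,0.9,0,-0.5],[0.8,0.9,0,-0.5]]]' 60
```

```text
time_s: 0.9
tcp_pos: [0.45, -0.3497, 0.2209]
eef_rot: [32.8, 89.5, 118.0]
contact_force: [1.5, -0.9, -0.6]
gripper_width: 0.0599
```

```bash
python3 -m handwheel '[[[0.02,1,-0.1,0],[0.02,1,-0.1,0],[0.02,1,-0.1,0],[0.02,1,-0.2,0],[0.02,1,-0.2,0],[0.02,1,-0.2,0],[0.02,1,-0.2,0],[0.02,1,-0.2,0]]]' 60; python3 -m handwheel '[[[0,1,-0.2,0],[0,1,-0.2,0],[0,1,-0.2,0],[0,1,-0.2,0],[0,1,-0.2,0],[0,0.8,-0.2,0],[0,0.5,0,0]]]' 60
```

```text
time_s: 1.7
tcp_pos: [0.4581, -0.0164, 0.1658]
eef_rot: [33.7, 89.5, 119.0]
contact_force: [1.8, 0.4, -0.4]
gripper_width: 0.0604
time_s: 2.4
tcp_pos: [0.4545, 0.2479, 0.1145]
eef_rot: [41.2, 89.5, 126.7]
contact_force: [0.6, -0.7, 0.4]
gripper_width: 0.0598
```

Run:
```python
from h import *
s,M=jaw(); print(s["tcp_pos"].round(4),np.degrees(np.arctan2(M[1,2],M[0,2])),M[:,0].round(4))
c=vision.get_calibration("wrist"); im=vision.capture("wrist"); cv2.imwrite("pics/w1.png",im)
import pickle; pickle.dump(c,open("w1.pkl","wb"))
print(np.round(c["pose"],3)); print(proj([[*s["tcp_pos"]]],c), proj([[.458,.248,.008]],c))
```

```text
[0.4545 0.2479 0.1145] 85.4195948515316 [-0.0055  0.0074 -1.    ]
[[ 0.082 -0.951 -0.297  0.373]
 [ 0.997  0.08   0.018  0.253]
 [ 0.007 -0.298  0.955  0.273]
 [ 0.     0.     0.     1.   ]]
[[327.03449105 307.052332  ]] [[326.0830288 238.8835799]]
```

View pics/w1.png

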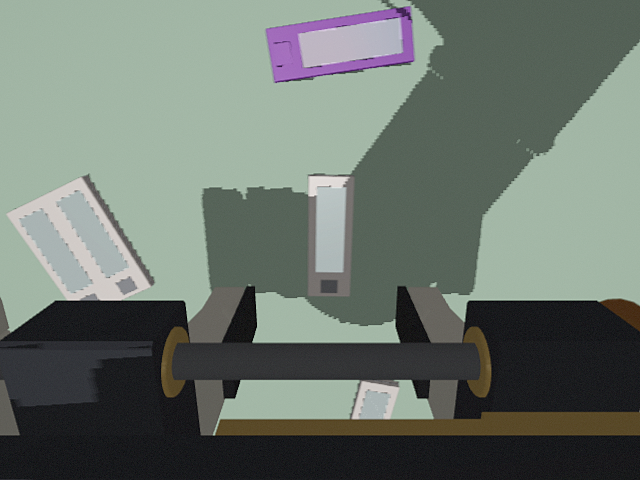

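The wrist view shows the chosen white mailer between the fingers, at about (309..353, 176..296), with the purple one well clear at (340,45).

Run:
```python
from h import *; import pickle
c=pickle.load(open("w1.pkl","rb")); im=cv2.imread("pics/w1.png").astype(int)
m=((im[...,1]-im[...,2]<4)).astype(np.uint8)*255
w=np.zeros_like(m); w[165:310,295:370]=m[165:310,295:370]
w=cv2.morphologyEx(w,cv2.MORPH_OPEN,np.ones((3,3)))
k,_=cv2.findContours(w,cv2.RETR_EXTERNAL,cv2.CHAIN_APPROX_NONE); k=max(k,key=cv2.contourArea); print(worldrect(k,c,.008),cv2.boundingRect(k))
```

```text
(array([457.2, 250.7]), array([29.9, 86.4]), np.float32(-5.4)) (308, 174, 46, 122)
```

```bash
python3 -m handwheel '[[[0.08,0.05,-0.7,-0.16],[0,0,-0.8,0],[0,0,-0.7,0],[0,0,-0.3,0],[0,0,0,0]]]' 60
```

```text
time_s: 2.95
tcp_pos: [0.4583, 0.254, 0.0117]
eef_rot: [23.7, 89.4, 108.5]
contact_force: [-1.5, 0.8, -0.3]
gripper_width: 0.0601
```

```bash
python3 -m handwheel '[[[-0.02,-0.08,-0.2,0],[0,0,0,0]]]' 60; python3 -m handwheel '[[[0,0,0,0],[0,0,0,0],[0,0,0,0],[0,0,0,0]]]' 15 15
```

```text
time_s: 3.15
tcp_pos: [0.4576, 0.2504, 0.0035]
eef_rot: [24.9, 89.5, 109.7]
contact_force: [0.8, -0.9, 0.2]
gripper_width: 0.0601
time_s: 3.55
tcp_pos: [0.4589, 0.2514, 0.006]
eef_rot: [5.5, 89.3, 90.3]
contact_force: [-0.3, 0.3, 0.8]
gripper_width: 0.0333
```

```bash
python3 -m handwheel '[[[0,0,-0.07,0],[0,0,0,0],[0,0,0,0]]]' 15 15
```

```text
time_s: 3.85
tcp_pos: [0.4596, 0.2519, 0.005]
eef_rot: [-2.6, 89.2, 82.3]
contact_force: [0.4, -0.2, 0.3]
gripper_width: 0.0294
```

```bash
python3 -m handwheel '[[[0,0,0.4,0],[0,0,0.8,0],[0,0,0.8,0],[0,0,0.5,0],[0,0,0,0]]]' 15 15
python3 - <<'E'
from h import *
s,M=jaw(); print(s["tcp_pos"].round(4),np.degrees(np.arctan2(M[1,2],M[0,2])),M[:,0].round(4),s["gripper_width"])
c=vision.get_calibration("wrist"); im=vision.capture("wrist"); cv2.imwrite("pics/w2.png",im)
E
```

```text
time_s: 4.35
tcp_pos: [0.4583, 0.2508, 0.1069]
eef_rot: [9.6, 89.4, 94.5]
contact_force: [0.1, 1.1, -0.7]
gripper_width: 0.0296
[0.4583 0.2508 0.1069] 84.87480096272851 [-8.000e-04  1.080e-02 -9.999e-01] 0.02964108358364226
```

View pics/w2.png

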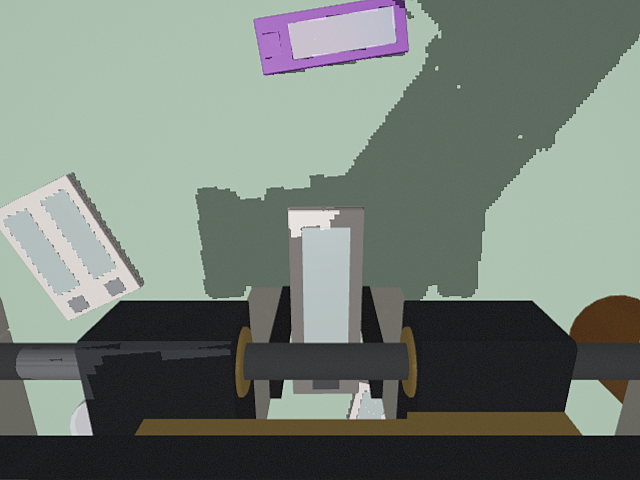

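The mailer is held level at (327,300). Now I carry it to the tray.

```bash
python3 -m handwheel '[[[0.2,-0.6,0,0.15],[0.2,-1,0,0.15],[0.2,-1,0,0.15],[0.2,-1,0,0.15],[0.2,-1,0,0.15],[0.2,-1,0,0.15],[0.2,-1,0,0.15],[0.2,-1,0,0.15]]]'; python3 -m handwheel '[[[0.2,-1,0,0.15],[0.2,-1,0,0.15],[0.1,-0.7,0,0],[0,-0.3,0,0],[0,0,0,0]]]'; python3 -c "
from h import *
s,M=jaw(); print(s['tcp_pos'].round(4),np.degrees(np.arctan2(M[1,2],M[0,2])),M[:,0].round(4))"
```

```text
time_s: 5.2
tcp_pos: [0.5176, -0.0612, 0.0962]
eef_rot: [62.2, 89.1, 153.7]
contact_force: [0.6, 0.7, -0.1]
gripper_width: 0.0294
time_s: 5.7
tcp_pos: [0.5338, -0.1905, 0.0879]
eef_rot: [71.6, 88.5, 164.3]
contact_force: [-0.4, 0.3, -0.9]
gripper_width: 0.0295
[ 0.5338 -0.1905  0.0879] 92.7398684272712 [-0.0249  0.007  -0.9997]
```

```bash
python3 -m handwheel '[[[0.15,0.15,-0.4,0],[0.13,0.13,-0.5,0],[0,0,-0.4,0],[0,0,0,0]]]'
python3 - <<'E'
from h import *
s,M=jaw(); print(s['tcp_pos'].round(4),np.degrees(np.arctan2(M[1,2],M[0,2])),M[:,0].round(4))
c=vision.get_calibration("wrist"); im=vision.capture("wrist"); im2=vision.capture("top"); cv2.imwrite("pics/w3.png",im)
cv2.imwrite("pics/t3.png",cv2.resize(im2[120:310,380:520],None,fx=3,fy=3))
E
```

```text
time_s: 6.1
tcp_pos: [0.5433, -0.1759, 0.032]
eef_rot: [71.2, 88.4, 163.9]
contact_force: [-0.9, 0.3, -0.5]
gripper_width: 0.0292
[ 0.5433 -0.1759  0.032 ] 92.70355179645084 [-0.0275  0.008  -0.9996]
```

View pics/w3.png

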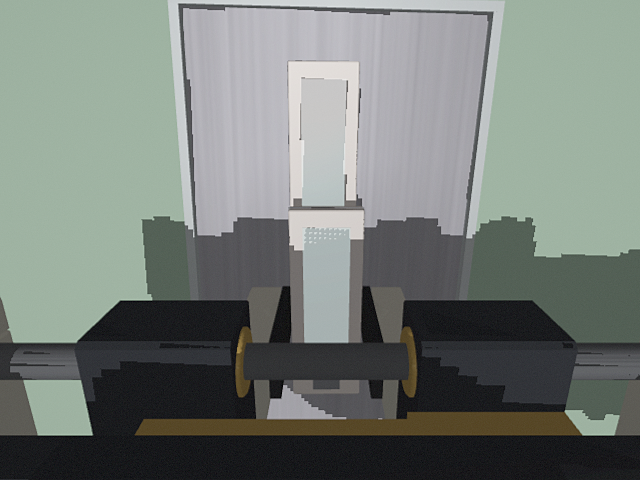

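View pics/t3.png

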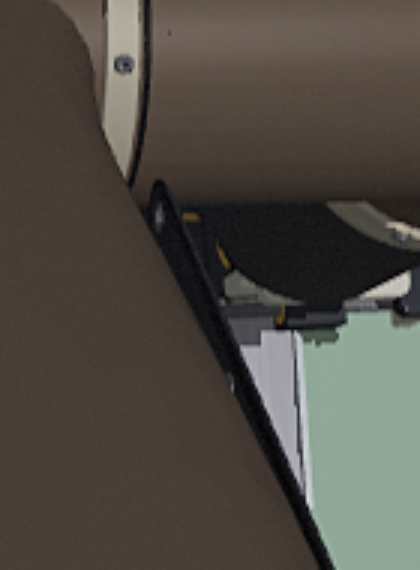

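The held case lies in line over the first one: held x 289..363, first x 289..358, held near edge at row 208. I check this in numbers.

Run:
```python
from h import *
c=vision.get_calibration("wrist"); s,M=jaw()
print((ray([[288.5,62],[358,62],[355,205],[289.5,200]],c,.011)*1000).round(1))
zt=s["tcp_pos"][2]-.005+.008
print((ray([[289,209],[363,209]],c,zt)*1000).round(1), s["tcp_pos"])
```

```text
[[ 445.1 -196.7   11. ]
 [ 443.8 -167.8   11. ]
 [ 504.4 -165.1   11. ]
 [ 503.4 -195.1   11. ]]
[[ 501.7 -193.3   37.2]
 [ 500.4 -164.2   37.2]] [ 0.54483389 -0.17634618  0.0341756 ]
```

```bash
python3 -m handwheel '[[[0,-0.02,-0.25,0],[0,0,-0.15,0],[0,0,0,0]]]'
```

```text
time_s: 6.5
tcp_pos: [0.5461, -0.1764, 0.0191]
eef_rot: [68.0, 88.7, 160.8]
contact_force: [0.3, -0.7, 0.8]
gripper_width: 0.0294
```

```bash
python3 -m handwheel '[[[-0.03,-0.02,-0.08,0],[0,0,-0.04,0],[0,0,0,0]]]' - 5
```

```text
time_s: 6.8
tcp_pos: [0.5452, -0.1774, 0.0147]
eef_rot: [67.3, 88.8, 160.1]
contact_force: [0.2, -0.1, 0.5]
gripper_width: 0.03
```

```bash
python3 -m handwheel '[[[0,0,-0.02,0],[0,0,0,0]]]' - 3;  python3 -m handwheel '[[[0,0,0,0],[0,0,0,0],[0,0,0,0]]]' 50; python3 -m handwheel '[[[0,0,0.3,0],[0,0,0.8,0],[0,0,0.8,0],[0,0,0.5,0],[0,0,0,0]]]'
python3 - <<'E'
from h import *
s,M=jaw(); print(s['tcp_pos'].round(4),np.degrees(np.arctan2(M[1,2],M[0,2])),M[:,0].round(4))
c=vision.get_calibration("wrist"); im=vision.capture("wrist"); im2=vision.capture("scene"); cv2.imwrite("pics/w4.png",im)
cv2.imwrite("pics/s4.png",im2); print(np.round(c["pose"],4).tolist())
E
```

```text
time_s: 7.0
tcp_pos: [0.5454, -0.1775, 0.0142]
eef_rot: [66.6, 88.8, 159.4]
contact_force: [-0.0, 0.7, -0.3]
gripper_width: 0.0297
time_s: 7.3
tcp_pos: [0.5457, -0.1776, 0.0144]
eef_rot: [66.3, 88.9, 159.1]
contact_force: [0.2, 0.3, 0.4]
gripper_width: 0.0475
time_s: 7.8
tcp_pos: [0.5448, -0.178, 0.1165]
eef_rot: [69.6, 88.8, 162.4]
contact_force: [-0.4, -0.2, 0.4]
gripper_width: 0.0502
[ 0.5448 -0.178   0.1165] 92.81046953999045 [-0.0198  0.0063 -0.9998]
[[-0.047, -0.9576, -0.2841, 0.4651], [0.9989, -0.043, -0.0203, -0.1834], [0.0072, -0.2847, 0.9586, 0.2762], [0.0, 0.0, 0.0, 1.0]]
```

View pics/w4.png

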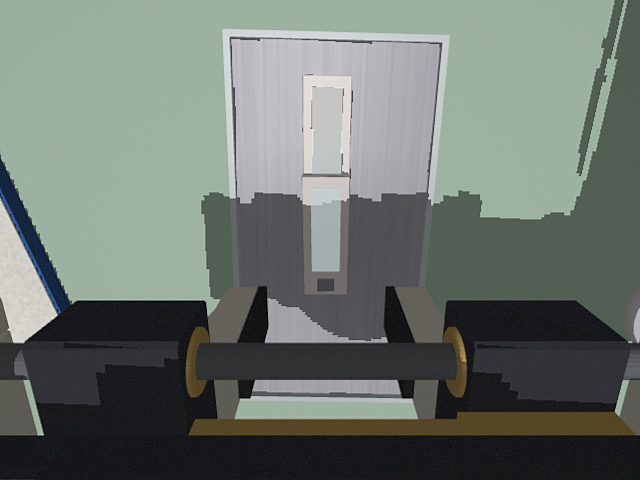

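View pics/s4.png

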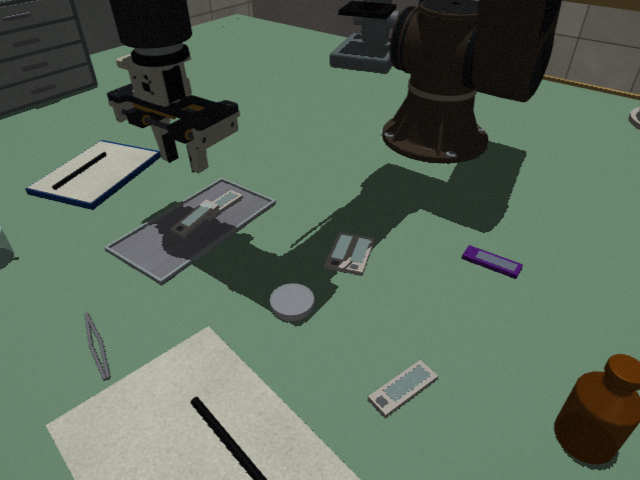

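The second mailer leans on the first, with its far end down: in the wrist view its near edge is at row 176 and its far edge at row 293. I measure it.

Run:
```python
from h import *
c=vision.get_calibration("wrist")
for nm,p,z in [("first near",[[303.5,76],[352,77]],.011),("2nd near top",[[302.5,176],[350,176.5]],.023),("2nd far top",[[303.5,293.5],[347.5,293]],.011)]:
    X=ray(p,c,z)*1000; print(nm,X.round(1).tolist(),X.mean(0).round(1))
```

```text
first near [[442.2, -195.4, 11.0], [441.4, -166.2, 11.0]] [ 441.8 -180.8   11. ]
2nd near top [[500.6, -193.7, 23.0], [499.6, -164.6, 23.0]] [ 500.1 -179.1   23. ]
2nd far top [[584.5, -191.0, 11.0], [582.8, -160.3, 11.0]] [ 583.7 -175.6   11. ]
```

```bash
python3 -m handwheel '[[[0.2,0.6,0,-0.4],[0.2,1,0,-0.4],[0.2,1,0,-0.4],[0.2,1,0,-0.4],[0.2,1,0,-0.4],[0.2,1,0,-0.4],[0.2,1,0,-0.4],[0.2,1,0,-0.4]]]' 60; python3 -m handwheel '[[[0.2,1,0,-0.4],[0.1,1,0,-0.1],[0,0.8,0,0],[0,0.3,0,0],[0,0,0,0]]]'
python3 - <<'E'
from h import *
s,M=jaw(); print(s['tcp_pos'].round(4),np.degrees(np.arctan2(M[1,2],M[0,2])),M[:,0].round(4))
c=vision.get_calibration("wrist"); im=vision.capture("wrist");cv2.imwrite("pics/w5.png",im)
import pickle; pickle.dump(c,open("w5.pkl","wb")); print(proj([[.6186,.266,.008]],c))
E
```

```text
time_s: 8.7
tcp_pos: [0.6013, 0.1317, 0.106]
eef_rot: [85.2, 87.9, 160.9]
contact_force: [1.1, -0.1, 0.2]
gripper_width: 0.0599
time_s: 9.2
tcp_pos: [0.6103, 0.2644, 0.0986]
eef_rot: [96.5, 87.5, 169.6]
contact_force: [-0.1, 0.3, 0.9]
gripper_width: 0.0601
[0.6103 0.2644 0.0986] 73.17926823329645 [-0.0431  0.0079 -0.999 ]
[[333.48385771 257.25017728]]
```

View pics/w5.png

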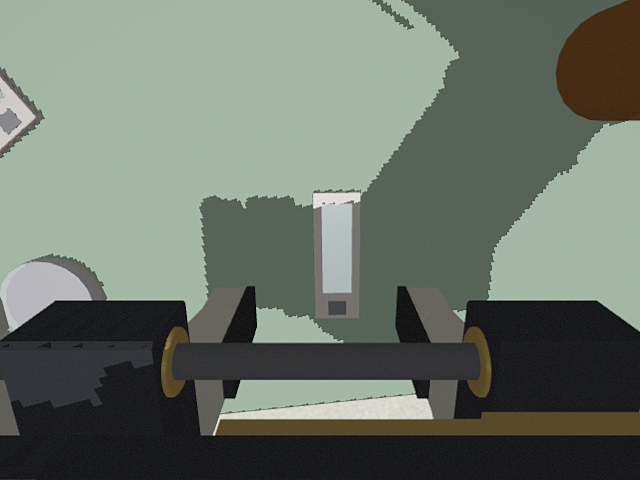

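Run:
```python
from h import *; import pickle
c=pickle.load(open("w5.pkl","rb")); im=cv2.imread("pics/w5.png").astype(int)
m=((im[...,1]-im[...,2]<4)).astype(np.uint8)*255
w=np.zeros_like(m); w[180:335,300:375]=m[180:335,300:375]
w=cv2.morphologyEx(w,cv2.MORPH_OPEN,np.ones((3,3)))
k,_=cv2.findContours(w,cv2.RETR_EXTERNAL,cv2.CHAIN_APPROX_NONE); k=max(k,key=cv2.contourArea); print(worldrect(k,c,.008),cv2.boundingRect(k))
```

```text
(array([618.8, 267.9]), array([29.9, 86.1]), np.float32(-16.3)) (313, 191, 48, 127)
```

```bash
python3 -m handwheel '[[[0.1,0.03,-0.6,0.1],[0.08,0,-0.8,0],[0,0,-0.6,0],[0,0,-0.2,0],[0,0,0,0]]]' 60
```

```text
time_s: 9.75
tcp_pos: [0.617, 0.258, 0.0079]
eef_rot: [98.7, 87.4, 172.1]
contact_force: [-0.4, 0.2, 0.4]
gripper_width: 0.0602
```

```bash
python3 -m handwheel '[[[0.05,0.22,-0.06,0],[0,0,-0.06,0],[0,0,0,0]]]' 60; python3 -c "
from h import *
s,M=jaw(); print(s['tcp_pos'].round(4),np.degrees(np.arctan2(M[1,2],M[0,2])),M[:,0].round(4))"
```

```text
time_s: 10.05
tcp_pos: [0.6207, 0.2671, 0.0057]
eef_rot: [96.1, 87.6, 169.4]
contact_force: [-0.4, 0.8, 0.0]
gripper_width: 0.0595
[0.6207 0.2671 0.0057] 73.3657761606136 [-0.042   0.0078 -0.9991]
```

```bash
python3 -m handwheel '[[[-0.04,0,-0.07,0.05],[0,0,-0.01,0],[0,0,-0.01,0],[0,0,-0.01,0],[0,0,-0.01,0],[0,0,0,0]]]' 15 15; python3 -c "
from h import *
s,M=jaw(); print(s['tcp_pos'].round(4),np.degrees(np.arctan2(M[1,2],M[0,2])),M[:,0].round(4))"
```

```text
time_s: 10.65
tcp_pos: [0.6198, 0.2682, 0.0037]
eef_rot: [92.2, 87.7, 165.9]
contact_force: [-0.4, 0.3, -0.7]
gripper_width: 0.03
[0.6198 0.2682 0.0037] 73.6960378249251 [-0.0389  0.0098 -0.9992]
```

```bash
python3 -m handwheel '[[[0,0,0.4,0],[0,0,0.8,0],[0,0,0.8,0],[0,0,0.4,0],[0,0,0,0]]]'; python3 -m handwheel '[[[0,-0.6,0,0.4],[0,-1,0,0.4],[0,-1,0,0.4],[0,-1,0,0.4],[0,-1,0,0.4],[0,-1,0,0.4],[0,-1,0,0.4],[0,-1,0,0.4]]]'; python3 -m handwheel '[[[-0.1,-1,0,0.4],[-0.1,-1,0,0],[-0.1,-0.7,0,0],[0,-0.3,0,0],[0,0,0,0]]]'; python3 -c "
from h import *
s,M=jaw(); print(s['tcp_pos'].round(4),np.degrees(np.arctan2(M[1,2],M[0,2])),M[:,0].round(4))"
```

```text
time_s: 11.15
tcp_pos: [0.6194, 0.2673, 0.1063]
eef_rot: [94.0, 87.7, 167.7]
contact_force: [-0.2, -0.3, 0.1]
gripper_width: 0.0294
time_s: 11.95
tcp_pos: [0.6172, -0.0417, 0.1076]
eef_rot: [90.0, 87.8, -179.2]
contact_force: [-0.1, 0.3, 0.2]
gripper_width: 0.0297
time_s: 12.45
tcp_pos: [0.602, -0.1714, 0.1067]
eef_rot: [90.0, 87.6, -177.4]
contact_force: [1.0, 0.3, 0.1]
gripper_width: 0.0298
[ 0.602  -0.1714  0.1067] 92.59940308570272 [-0.0416 -0.0019 -0.9991]
```

```bash
python3 -m handwheel '[[[-0.06,-0.08,-0.5,0],[0,0,-0.7,0],[0,0,-0.45,0],[0,0,0,0]]]'
python3 - <<'E'
from h import *
s,M=jaw(); print(s['tcp_pos'].round(4),np.degrees(np.arctan2(M[1,2],M[0,2])),M[:,0].round(4))
c=vision.get_calibration("wrist"); im=vision.capture("wrist");cv2.imwrite("pics/w6.png",im)
import pickle; pickle.dump(c,open("w6.pkl","wb"))
E
```

```text
time_s: 12.85
tcp_pos: [0.6008, -0.1718, 0.0397]
eef_rot: [89.6, 87.8, -177.7]
contact_force: [0.3, 0.3, -0.3]
gripper_width: 0.0298
[ 0.6008 -0.1718  0.0397] 92.64057580627234 [-0.0389 -0.0015 -0.9992]
```

View pics/w6.png

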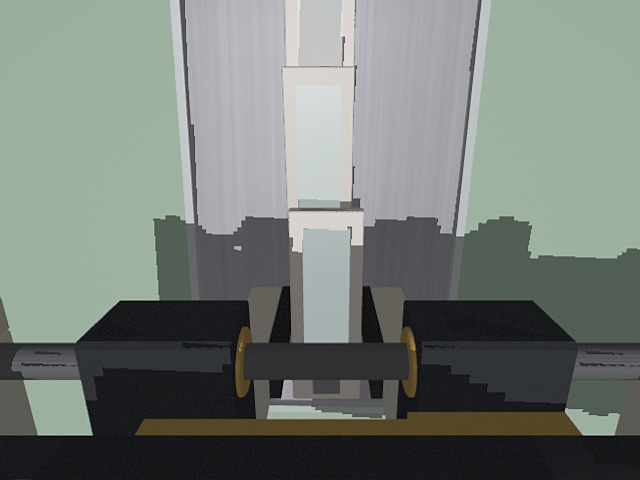

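The wrist view shows the second mailer's near edge at row 67 (x 283..355). The held one has its near edge at row 210 (x 289..363), slightly to the right of it. I compute the offsets.

Run:
```python
from h import *; import pickle
c=pickle.load(open("w6.pkl","rb"))
for nm,p,z in [("2nd near top",[[283,67],[354.5,67]],.023),("2nd mid~",[[287.5,195],[352.5,195]],.016),("held near top",[[289,210.5],[363,210]],.0397+.0043)]:
    X=ray(p,c,z)*1000; print(nm,X.round(1).tolist(),X.mean(0).round(1))
```

```text
2nd near top [[503.4, -193.9, 23.0], [502.1, -164.9, 23.0]] [ 502.7 -179.4   23. ]
2nd mid~ [[557.1, -191.7, 16.0], [555.7, -162.0, 16.0]] [ 556.4 -176.9   16. ]
held near top [[558.2, -188.6, 44.0], [556.7, -159.6, 44.0]] [ 557.4 -174.1   44. ]
```

```bash
python3 -m handwheel '[[[0.04,-0.07,-0.25,0],[0,0,-0.15,0],[0,0,0,0]]]'
```

```text
time_s: 13.2
tcp_pos: [0.6056, -0.1734, 0.0264]
eef_rot: [91.0, 88.1, -176.2]
contact_force: [0.8, -0.1, 0.6]
gripper_width: 0.0303
```

```bash
python3 -m handwheel '[[[-0.07,-0.02,-0.12,0],[0,0,-0.02,0],[0,0,0,0]]]' - 5;  python3 -c "
from h import *
s,M=jaw(); print(s['tcp_pos'].round(4),np.degrees(np.arctan2(M[1,2],M[0,2])),M[:,0].round(4))"
```

```text
time_s: 13.5
tcp_pos: [0.6032, -0.1743, 0.0214]
eef_rot: [91.4, 88.2, -175.8]
contact_force: [-0.1, -0.3, 0.2]
gripper_width: 0.0302
[ 0.6032 -0.1743  0.0214] 92.8075232932298 [-0.0321 -0.0024 -0.9995]
```

```bash
python3 -m handwheel '[[[0,0,-0.08,0],[0,0,-0.04,0],[0,0,0,0]]]' - 3;  python3 -c "
from h import *
s,M=jaw(); print(s['tcp_pos'].round(4),s['contact_force'])"
```

```text
time_s: 13.8
tcp_pos: [0.6037, -0.1745, 0.0169]
eef_rot: [91.7, 88.2, -175.5]
contact_force: [-0.3, 1.6, 0.3]
gripper_width: 0.03
[ 0.6037 -0.1745  0.0169] [-0.28991807  1.60254008  0.33513721]
```

```bash
python3 -m handwheel '[[[0,0,0,0],[0,0,0,0],[0,0,0,0]]]' 50; python3 -m handwheel '[[[0,0,0.3,0],[0,0,0.8,0],[0,0,0.8,0],[0,0,0.8,0],[0,0,0,0]]]'
python3 - <<'E'
from h import *
s,M=jaw(); print(s['tcp_pos'].round(4),np.degrees(np.arctan2(M[1,2],M[0,2])),M[:,0].round(4))
c=vision.get_calibration("wrist"); im=vision.capture("wrist");cv2.imwrite("pics/w7.png",im)
import pickle; pickle.dump(c,open("w7.pkl","wb"))
E
```

```text
time_s: 14.1
tcp_pos: [0.6037, -0.1745, 0.017]
eef_rot: [91.7, 88.2, -175.5]
contact_force: [-0.3, -0.0, 0.1]
gripper_width: 0.0475
time_s: 14.6
tcp_pos: [0.6027, -0.1749, 0.1314]
eef_rot: [93.3, 88.1, -173.9]
contact_force: [0.0, 0.6, 0.3]
gripper_width: 0.0496
[ 0.6027 -0.1749  0.1314] 92.82379241744586 [-0.0322 -0.0034 -0.9995]
```

View pics/w7.png

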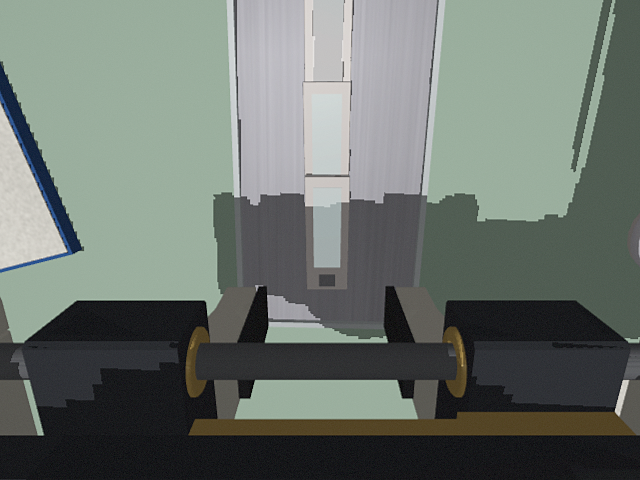

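The third mailer overlaps the second: near edge at row 176, far edge at row 289, in line with it. I move the arm aside to check from the fixed cameras.

```bash
python3 -m handwheel '[[[0,0.3,0.5,0],[0,1,0.5,0],[0,1,0.5,0],[0,1,0,0],[0,1,0,0],[0,1,0,0],[0,1,0,0],[0,0.5,0,0]]]'
python3 - <<'E'
from h import *
for n in("top","scene"): cv2.imwrite(f"pics/{n}8.png",vision.capture(n))
a=cv2.imread("pics/top8.png")[130:310,380:500]; b=cv2.imread("pics/scene8.png")[170:290,90:290]
cv2.imwrite("pics/t8.png",cv2.resize(a,None,fx=3.3,fy=3.3,interpolation=cv2.INTER_CUBIC)); cv2.imwrite("pics/s8.png",cv2.resize(b,None,fx=4,fy=4,interpolation=cv2.INTER_CUBIC))
E
```

```text
time_s: 15.45
tcp_pos: [0.5971, 0.104, 0.1913]
eef_rot: [89.4, 87.8, -178.2]
contact_force: [-0.7, -1.1, 0.0]
gripper_width: 0.0499
```

View pics/t8.png

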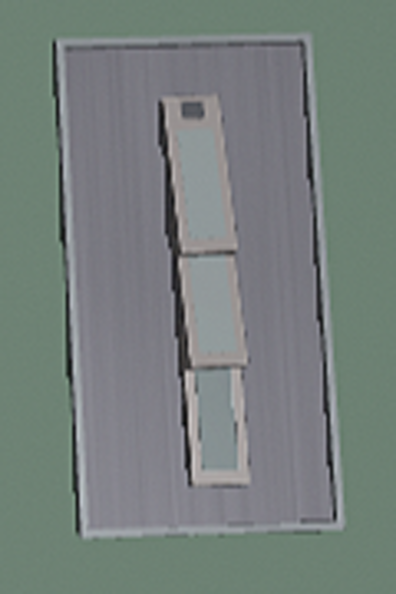

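View pics/s8.png

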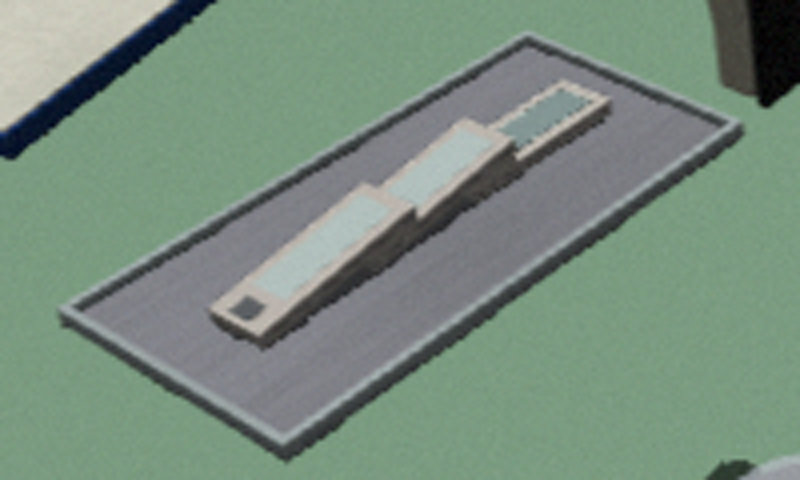

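Both views show a clean shingled row. I check it in numbers, with heights from corners seen in both views.

Run:
```python
from h import *
ct,cs=vision.get_calibration("top"),vision.get_calibration("scene")
T=lambda p:np.array(p)/3.3+[380,130]-.35
S=lambda p:np.array(p)/4+[90,170]-.375
pts={"1 near":([(191,485),(247,485)],[(565,80),(610,101)],.011),
"2 near":([(187,366),(246,364)],[(464,120),(517,142)],.023),
"3 near":([(180,253),(238,249)],[(366,185),(416,208)],.023),
"3 far":([(161,98),(217,95)],[(210,312),(263,336)],.011)}
# top left pixel = +y side ; scene right/lower = +y side
def tri(p,q):
    A=[];b=[]
    for px,c in((p,ct),(q,cs)):
        o=np.array(c["pose"])[:3,3]; d=ray([px],c,0)[0]-o; d/=np.linalg.norm(d); Q=np.eye(3)-np.outer(d,d); A.append(Q); b.append(Q@o)
    return np.linalg.lstsq(np.vstack(A),np.hstack(b),rcond=None)[0]*1000
for k,(t,s,z) in pts.items():
    t,s=T(t),S(s); X=ray(t,ct,z)*1000
    print(k,"plane",X.mean(0).round(1),"tri",((tri(t[0],s[1])+tri(t[1],s[0]))/2).round(1), "yaw",np.degrees(np.arctan2(-(X[0]-X[1])[0],(X[0]-X[1])[1])).round(1))
```

```text
1 near plane [ 441.9 -181.7   11. ] tri [ 442.  -182.4    8.3] yaw -0.3
2 near plane [ 502.2 -179.4   23. ] tri [ 502.5 -180.2   19.3] yaw 1.7
3 near plane [ 561.  -177.5   23. ] tri [ 561.2 -178.    19. ] yaw 3.9
3 far plane [ 645.5 -172.9   11. ] tri [ 645.8 -173.1    8.2] yaw 3.2
```

The checks agree: spacings are about 59 mm each, lean is about 7.5°, lateral offsets are under 3 mm, and the first case hasn't moved. Handing in.

```bash
python3 -c "
from plant import close_job, readout
print(readout.get_state()['time_s']); print(close_job())"
```

```text
15.55
the job is handed in; nothing more can be done
None
```

I laid the two narrow white mailers in the tray as a shingled row continuing from the first, and handed the job in at 15.55 s. The handover gave no verdict. The purple mailer, the wide double mailer and the dish were not handled.

| Last check (top and scene views) | Measured | Allowed |
|---|---|---|
| Centres, first to second | about 59 mm | 45 to 74 mm |
| Centres, second to third | about 59 mm | 45 to 74 mm |
| Lean of the third mailer | about 7.5° | 3.5 to 15° |
| Off the first's centre line | under about 3 mm | 15 mm (second), 20 mm (third) |
| Angle off the first's line | under 4° | under 12° |
| First mailer moved | about 1 mm or less, within measurement error | under 20 mm |

- **Second mailer's lean:** its far top edge is hidden under the third mailer, so I did not measure its lean directly. Its near end sits at the same height as the third's.
- **One disagreement:** heights triangulated from the two views came out 3 to 4 mm lower than the heights I assumed. All the points were low by a similar amount, so I take it as calibration bias. The height differences still agree.
- **Gripper:** at handover it was empty, about 0.19 m above the bench and clear of everything.

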